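# Tuck the scale plate under the keeper flap of the fish measuring board and hold it flat

### The arm

A 7-joint arm with a two-finger parallel gripper is mounted at the origin on the work surface. World frame = base frame: x ahead of the robot, y to its left, z up, the work surface at z = 0. Lengths are in m, angles in rad, forces in N, time in s.
With the tool pointing down it reaches from about 0.4 to 0.75 m from the base axis. Payload 19.5 kg.
Tool frame: the origin (TCP) lies at the very end of the fingers, on their centre line; the grasp point (between the pads) lies 19 mm behind it; x points along the fingers, y is the direction in which the jaws open and shut, and the axes are right-handed (so a half turn about x gives the same grasp; the last joint's range is limited). The gripper opens to 85 mm and grips with 20 to 120 N. Pads are 22 mm wide; open, the fingers measure 114 mm over their backs; the gripper's body (76 mm by 85 mm) begins 54 mm behind the grasp point. The pads swing forward as they close: fully open they stand 13 mm farther back than shut.
Start: joints at [1.138, 0.707, -0.028, 1.485, 0.022, 0.951, -0.075], TCP at [0.219, -0.532, 0.231] pointing down, gripper open.
Joint ranges: [-2.71, 2.71], [-0.32, 2.16], [-1.57, 1.52], [0, 2.45], [-1.46, 4.6], [0, 2.02], [-2.83, 2.83]. Speed limits (rad/s): [1.89, 1.89, 2.57, 2.57, 3.01, 3.01, 3.01].

### API

Orientations are given as a unit quaternion [x, y, z, w].
In Python, from station import state, camera, camera_model, hand_in gives the robot as it stands.
- The arm moves only by the shell command python3 -m creep 'ROWS' [OPENING] [FORCE]. ROWS is JSON, a list of rows, each a list of 4 numbers: the shift along the world's x, y, z in cm, then the turn about the world's z in rad. In form: [[tx, ty, tz, turn], ...]. A call has 1 to 10 rows; each row is the pose to reach, as a shift and turn from the pose measured when the call began; what a row does not reach only later rows make up. A row lasts 1/12 s, in which the tool goes at most 41.7 mm and 7.16 degrees, less where a joint would pass 70% of its speed; a pose out of reach is approached as far as the arm can. A call with a gripper value outside its range is refused whole. OPENING is the closure, from 0 (fully open) to 1 (shut), set as the call begins (- or left out, the last holds). The fingers move at their own pace and stop on an object; FORCE is the grip in N (left out, the last holds). Time passes only in rows, so rows that repeat a pose let the fingers close. It gives the time, the measured TCP pose, the force and the opening at its end, in the units of the state.
- state(): the state, without advancing time (a new reading comes with each control period).
- camera(name): name is "scene" or "side" or "wrist"; returns (picture, depth): 480x640x3 uint8, red, green, blue; 480x640 float32, m along the optical axis (not along the pixel's ray), 0 where there is no reading.
- camera_model(name): a dict with "fx", "fy", "cx", "cy" (pixels), "R" (3x3) and "t" (3): a world point X has camera coordinates R X + t. Camera axes: x right, y down, z forward; pixel columns grow to the right and rows downward; lengths in m; the calibration is good to about 2 mm. A picture is of the moment at which its call begins: read the wrist's pose just before it. camera_model takes no time and is no camera call; for the wrist camera it gives the pose at the moment of the call.
- hand_in(): hands the job in, once; it reports no verdict.
The state is a dict: "time_s": time; "qpos": joint angles; "qd": joint speeds; "joint_efforts": joint torques, N m; "position": TCP position; "eef_rot": TCP orientation; "ft_force": force on the tool from outside, world axes, zero at the start; "ft_torque": the same for the moment, N m; "gripper_width": finger opening in m.
Only numpy, scipy, OpenCV 4.12 (cv2) and the standard library are available. Lean on these libraries where they do the work, as an engineer would, in place of code of your own. Each camera call takes 0.05 s, during which the arm holds its last target.

### The job

Fit the aluminium scale plate on the fish measuring board: lay it on the white bed and slide its front edge (the edge farther from the orange rib) under the blue keeper flap, without lifting the flap, until the edge is fully home and square against the stop, all of it under the flap. Finish while still holding the plate there, pressed flat on the bed with about one kilogram's push, so that a colleague can screw it down. Leave the jar, the tub and the beaker alone.

Things in the scene. Friction and masses are not known exactly. Their poses are not given: they have to be found in the camera images.
- plate: Loose scale plate, about 0.18 kg: a flat aluminium sheet 110 (x) x 120 (y) x 4 mm thick, with black ticks near the front edge. Origin at the centre of the sheet's underside, z up; +x points to the front edge, which goes under the flap. An orange grip rib stands on it: 12 mm thick (x), 100 mm long (y), 28 mm tall above the sheet (top 32 mm above the underside), its middle plane at x = -30 mm. It starts lying flat on the table, rib up.
- plate_edge (a point): Middle of the plate's front edge, at the underside (55 mm ahead of the plate's origin). Axes as the plate.
- plate_rib (a point): Middle of the top of the orange rib. Axes as the plate.
- board: Fish measuring board, fixed to the table, level, 220 (x) x 240 (y) mm, grey base with a white bed and a black stop block at its +x end. Origin at the centre of the underside, on the table, z up; +x is the direction in which the plate slides in. The upper face of the bed is 20 mm above the table and runs from x = -110 mm to x = +75 mm over the full width. The black stop block (x = +75 to +110 mm, full width) rises 7 mm above the bed; its face at x = +75 mm is the stop.
- bed: The white bed of the board, a fixed 185 (x) x 240 (y) x 4 mm sheet; origin on its underside, 16 mm above the table, straight above the board's origin. Axes as the board.
- board_stop (a point): Where the middle of the plate's front edge ideally ends: the foot of the stop face, on the bed's upper face (board x = 75 mm, y = 0, 20 mm above the table). Axes as the board.
- flap_lip (a point): Middle of the free lip of the blue keeper flap (board x = 40 mm). The flap is a stiff sheet 200 mm wide (y, centred) and 3 mm thick, lying level over the stop; its underside is 8 mm above the bed from the stop back to board x = 52 mm, and from there to the lip it is turned up at 30 degrees, to about 15 mm above the bed (underside; the point is there), as a lead-in. So it overlaps the bed by 35 mm.
- flap (a joint): Hinge angle of the keeper flap, rad: 0 = down (as it starts), growing as the lip is lifted. The hinge lies along y at board x = 90 mm, 29.5 mm above the table; the flap (60 g) is light and falls back by its own weight.
- amber_jar: Bystander: amber glass jar with black cap, 60 mm diameter, 85 mm tall, standing; origin at the centre of its underside.
- white_tub: Bystander: white plastic tub with red lid, 68 mm diameter, 75 mm tall, standing; origin at the centre of its underside.
- beaker: Bystander: open clear glass beaker, about 64 mm diameter, 80 mm tall, standing; origin at the centre of its underside.
Things that resemble listed ones, but are neither listed nor needed, are in the scene too. Of the things that look like the plate, the largest one is meant.

How it is judged:
On the way:
1. the front edge of the plate is tucked at least 10 mm under the flap (x of plate_edge in the frame of board above 0.05 m and z of plate_edge in the frame of board between 0.015 and 0.026 m and y of plate_edge in the frame of board between -0.045 and 0.045 m), for 0.1 s.
At the end, for the whole second after the job is handed in: Front edge within 4 mm of the stop, its middle within 40 mm of the board's middle line and 3 mm of the bed's top; plate square within 0.06 rad, level within 0.03 rad, still; flap down (under 0.05 rad); fingers on the plate, which presses on the bed with over 5 N (x of plate_edge in the frame of board above 0.071 m and y of plate_edge in the frame of board between -0.04 and 0.04 m and z of plate_edge in the frame of board between 0.017 and 0.023 m and angle between the x axis of plate and the x axis of board, either way round below 0.06 rad and angle between plate's own z axis and vertical below 0.03 rad and value of joint flap below 0.05 rad and contact force between plate and bed above 5 N and contact force between the fingers and plate above 2 N and linear speed of plate below 0.02 m/s); the arm keeps its last pose, push and grip.
It fails at once if the keeper flap is lifted (opened by more than 0.10 rad, about 5 mm at its lip) (value of joint flap above 0.1 rad).
It fails at once if the amber jar is shifted by more than 20 mm or tipped (distance of amber_jar from where it was at the start of the episode above 0.02 m or angle between amber_jar's own z axis and vertical above 0.3 rad).
It fails at once if the white tub is shifted by more than 20 mm or tipped (distance of white_tub from where it was at the start of the episode above 0.02 m or angle between white_tub's own z axis and vertical above 0.3 rad).
It fails at once if the beaker is shifted by more than 20 mm or tipped (distance of beaker from where it was at the start of the episode above 0.02 m or angle between beaker's own z axis and vertical above 0.3 rad).
It also fails if it takes over 42 s, if anything falls off the work surface, if the arm or the gripper's body presses on something with over 40 N, if the wrist force passes 120 N, or if a joint passes its speed limit or range.

## Working session

There is one attempt and no reset: what is moved stays moved. The work goes in short steps, Python scripts to look and compute and a shell command to move; the robot and the scene stay as the last step left them, time stands still between calls to the robot, and variables do not carry over. Pictures are saved under pics/ and viewed, and the job is handed in when it is done.

```bash
mkdir -p pics; ls
python3 - <<'E'
from station import *
import cv2
s=state();print(s)
for n in("scene","side","wrist"):
    p,d=camera(n);cv2.imwrite(f"pics/{n}0.png",p[:,:,::-1])
    import numpy as np;np.save(f"pics/{n}0.npy",d)
    m=camera_model(n);print(n,m)
E
```

```text
pics
{'time_s': 0.0, 'qpos': array([ 1.13831666,  0.70709393, -0.02764474,  1.484953  ,  0.02198692,
        0.95090451, -0.07551731]), 'qd': array([-4.46705028e-05,  5.90569700e-04, -8.56370114e-04, -5.11656953e-04,
       -1.33810426e-03, -1.41397830e-03, -2.43830617e-04]), 'joint_efforts': array([ 2.23366355e-04, -8.83228827e+01,  1.23464148e+00, -2.36168164e+01,
        1.69390440e-02,  6.60343576e-03, -3.28621456e-05]), 'position': array([ 0.21894502, -0.53141896,  0.23084325]), 'eef_rot': array([-0.6935781 , -0.13764888,  0.69372632, -0.13691604]), 'ft_force': array([ 0.25552253,  1.16019596, -0.81699432]), 'ft_torque': array([-0.02103809,  0.00338101, -0.04159288]), 'gripper_width': 0.0856856276438487}
scene {'fx': 476.0729145216095, 'fy': 476.0729145216095, 'cx': 309.83307606610185, 'cy': 240.96362684569914, 'R': array([[-6.44641380e-01,  7.64484806e-01,  6.87252391e-04],
       [ 4.59680584e-01,  3.88337372e-01, -7.98678813e-01],
       [-6.10844703e-01, -5.14545496e-01, -6.01757161e-01]]), 't': array([ 0.36749104, -0.22009519,  1.4418809 ])}
side {'fx': 614.0668687393237, 'fy': 614.0668687393237, 'cx': 331.2181769918035, 'cy': 230.23469308050358, 'R': array([[ 0.9793622 , -0.20125328,  0.01862258],
       [-0.09855991, -0.55599335, -0.82532257],
       [ 0.1764529 ,  0.80645429, -0.56435437]]), 't': array([-0.55240668,  0.10107772,  1.39779839])}
wrist {'fx': 410.9231038364597, 'fy': 410.9231038364597, 'cx': 312.6288243290572, 'cy': 238.73355115091942, 'R': array([[ 3.80833578e-01, -9.24643552e-01, -2.95087284e-04],
       [-8.89633983e-01, -3.66501111e-01,  2.72448731e-01],
       [-2.52026112e-01, -1.03495105e-01, -9.62170256e-01]]), 't': array([-0.57466226, -0.03578784,  0.37734641])}
```

View pics/scene0.png

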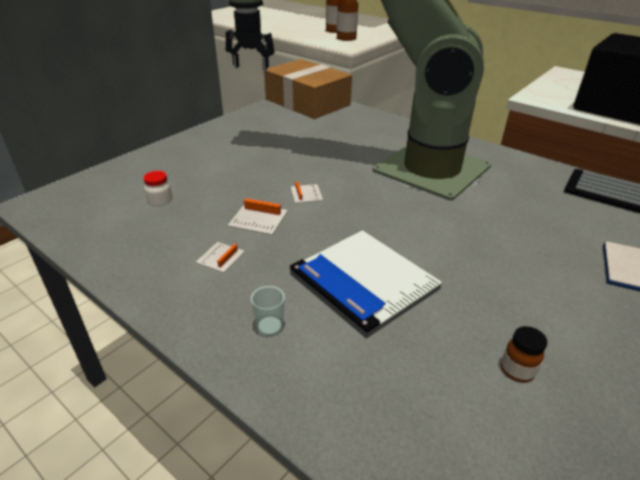

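View pics/side0.png

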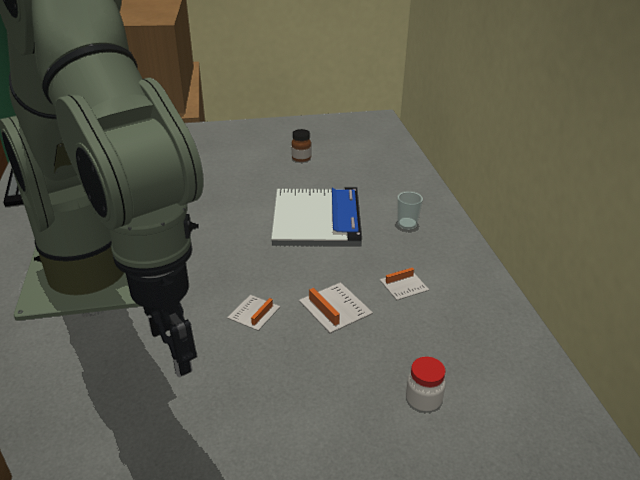

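View pics/wrist0.png

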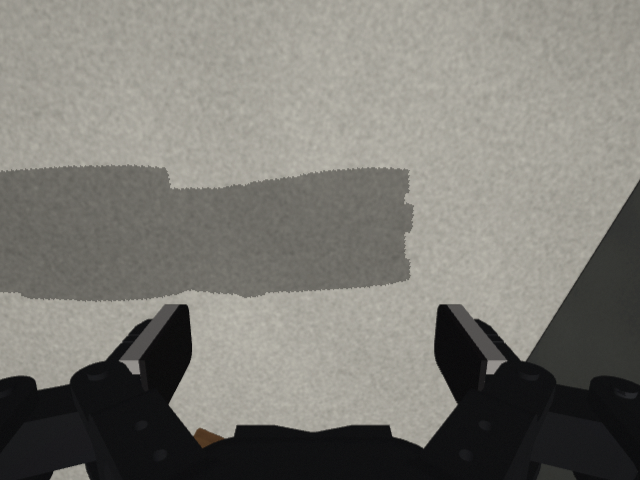

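Plate candidates, side-view pixel (scene-view pixel): middle plate at (335,307) (scene (259,215)), which is the largest; a small plate at (253,311) (scene (305,192)); a small plate at (404,284) (scene (220,256)). I choose the middle one and check it in a close crop with depth.

```bash
cat > h.py <<'E'
import numpy as np,cv2
from station import *
def world(n,d,m=None):
    m=m or camera_model(n)
    v,u=np.mgrid[0:480,0:640]
    P=np.stack([(u-m['cx'])/m['fx']*d,(v-m['cy'])/m['fy']*d,d],-1)
    W=(P-m['t'])@m['R']
    W[d<=0]=np.nan
    return W
def yaw(s):
    from scipy.spatial.transform import Rotation as R
    M=R.from_quat(s['eef_rot']).as_matrix(); return M
E
python3 - <<'E'
from h import *
for n in("side","scene"):
    d=np.load(f"pics/{n}0.npy");p=cv2.imread(f"pics/{n}0.png");W=world(n,d)
    hsv=cv2.cvtColor(p,cv2.COLOR_BGR2HSV)
    org=cv2.inRange(hsv,(5,150,80),(18,255,255));blue=cv2.inRange(hsv,(105,150,80),(125,255,255))
    for nm,mk in(("orange",org),("blue",blue)):
        k,l,st,c=cv2.connectedComponentsWithStats(mk)
        for i in range(1,k):
            if st[i,4]<40: continue
            w=W[l==i];w=w[~np.isnan(w[:,2])]
            if not len(w):continue
            top=w[w[:,2]>np.percentile(w[:,2],60)]
            r=cv2.minAreaRect(top[:,:2].astype(np.float32)*1000)
            print(n,nm,c[i].round(),st[i,4],'mean',w.mean(0).round(3),'z5/95',np.percentile(w[:,2],[5,50,95]).round(4),'toprect',np.round(r[0],1),np.round(r[1],1),round(r[2],1))
    # bed/plates: bright
    br=cv2.inRange(hsv,(0,0,150),(180,70,255))
    k,l,st,c=cv2.connectedComponentsWithStats(br)
    for i in range(1,k):
        if st[i,4]<150: continue
        w=W[l==i];w=w[~np.isnan(w[:,2])]
        if not len(w) or abs(w[:,1]).max()>0.8 or np.median(w[:,2])<-.05:continue
        r=cv2.minAreaRect(w[:,:2].astype(np.float32)*1000)
        print(n,'bright',c[i].round(),st[i,4],'z',np.percentile(w[:,2],[5,50,95]).round(4),np.round(r[0],1),np.round(r[1],1),round(r[2],1))
p=cv2.imread("pics/side0.png")
a=cv2.resize(p[260:350,220:440],None,fx=3.5,fy=3.5,interpolation=2);cv2.imwrite("pics/c1.png",a)
a=cv2.resize(p[170:260,260:440],None,fx=4,fy=4,interpolation=2);cv2.imwrite("pics/c2.png",a)
E
```

```text
side orange [301. 143.] 55 mean [0.566 0.459 0.061] z5/95 [0.056  0.0608 0.0651] toprect [567.3 459.5] [48.6 24.3] 0.3
side orange [399. 275.] 217 mean [ 0.691 -0.147  0.017] z5/95 [0.0064 0.0181 0.0245] toprect [ 691.9 -146.1] [70.6 12.9] 14.2
side orange [324. 306.] 438 mean [ 0.501 -0.228  0.024] z5/95 [0.008  0.0269 0.0341] toprect [ 501.1 -225. ] [ 13.6 101. ] 23.2
side orange [261. 311.] 202 mean [ 0.372 -0.213  0.018] z5/95 [0.0069 0.0194 0.0248] toprect [ 372.1 -211.6] [69.2  9.7] 51.3
side blue [344. 210.] 916 mean [0.62  0.118 0.032] z5/95 [0.0281 0.0317 0.0371] toprect [621.1 117.7] [199.4  61.4] 79.1
side bright [304. 215.] 2902 z [0.0171 0.0204 0.0236] [520.1 145.9] [274.  181.8] 87.2
side bright [406. 286.] 562 z [0.0001 0.003  0.006 ] [ 700.  -167.4] [88.7 78.7] 9.8
side bright [338. 306.] 1346 z [0.0012 0.0043 0.0073] [ 530.1 -207.6] [115.3 128.1] 23.5
side bright [251. 312.] 698 z [0.0001 0.0031 0.0064] [ 355.8 -192.7] [90.1 82.5] 50.2
scene orange [288.  68.] 322 mean [-0.156 -0.721  0.121] z5/95 [0.1164 0.1208 0.1234] toprect [-164.6 -717.3] [ 80.5 171.9] 83.5
scen
[... 661 characters left out ...]
0.624 0.132 0.032] z5/95 [0.0288 0.0314 0.0352] toprect [624.4 124.8] [197.8  63. ] 78.8
scene bright [560.  95.] 2540 z [0.0435 0.0466 0.0495] [-951.1  106. ] [884.3 420.3] 16.5
scene bright [307. 193.] 431 z [0.0002 0.0031 0.0054] [ 352.5 -197.8] [97.5 81.2] 49.4
scene bright [257. 220.] 945 z [0.0017 0.0041 0.0063] [ 527.9 -213.4] [121.1 126.6] 23.9
scene bright [380. 271.] 4916 z [0.0178 0.0202 0.0224] [521. 132.] [263.9 209.5] 79.4
scene bright [623. 263.] 1213 z [0.0124 0.0145 0.0166] [127.4 549.4] [177.3  69.5] 14.0
scene bright [218. 257.] 638 z [0.0002 0.0028 0.0051] [ 695.6 -167. ] [92.7 84.9] 12.7
scene bright [269. 325.] 258 z [0.0143 0.0311 0.0515] [795.9  90.6] [13.2 37.9] 47.6
```

View pics/c1.png

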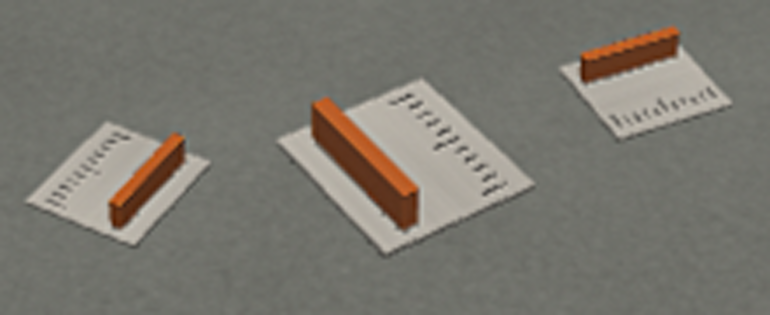

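View pics/c2.png

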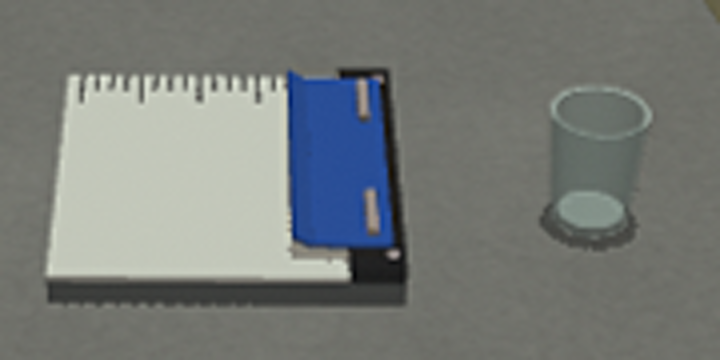

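Run:
```python
from h import *
s=state();M=yaw(s);print(M.round(3))
m=camera_model('wrist');c=-m['R'].T@m['t'];print(c,M.T@(c-s['position']), (M.T@m['R'].T).round(3))
# board fit: bright bed + blue in each view
for n in("side","scene"):
    d=np.load(f"pics/{n}0.npy");p=cv2.imread(f"pics/{n}0.png");W=world(n,d)
    ok=(W[...,2]>.0135)&(W[...,2]<.06)&(np.hypot(W[...,0]-.57,W[...,1]-.13)<.18)
    k,l,st,cc=cv2.connectedComponentsWithStats(ok.astype(np.uint8))
    i=1+np.argmax(st[1:,4]);w=W[l==i]
    r=cv2.minAreaRect(w[:,:2].astype(np.float32)*1000);print(n,'board',st[i],r,cv2.boxPoints(r).round())
```

```text
[[-0.     0.381 -0.925]
 [ 0.001 -0.925 -0.381]
 [-1.    -0.001  0.   ]]
[ 0.28211375 -0.50542053  0.37265227] [-0.14169766 -0.00014487 -0.068297  ] [[-0.001 -0.272  0.962]
 [ 1.    -0.     0.   ]
 [ 0.     0.962  0.272]]
side board [ 272  187   90   56 4519] ((553.7205200195312, 138.17176818847656), (256.66864013671875, 220.63893127441406), 79.25038146972656) [[421.  33.]
 [638.  -8.]
 [686. 244.]
 [469. 285.]]
scene board [ 290  230  151  104 7997] ((552.123291015625, 136.355712890625), (243.81298828125, 225.22467041015625), 79.37629699707031) [[419.  37.]
 [640.  -4.]
 [685. 235.]
 [464. 277.]]
```

```bash
python3 -m creep '[[3,3,0,0.12],[6,6,0,0.24],[9,9,0,0.36],[12,12,0,0.48],[15,15,0,0.6],[18,18,0,0.72],[21,21,0,0.84],[24,24,0,0.96],[26,27,0,1.08],[26,27,0,1.2]]' 0
```

```text
time_s: 0.98
position: [0.4835, -0.2538, 0.231]
eef_rot: [0.492, 0.509, -0.49, 0.508]
ft_force: [1.3, 1.9, -0.1]
gripper_width: 0.0852
```

```bash
python3 -m creep '[[0.8,1.5,0,0.12],[1.7,3.2,0,0.24],[1.7,3.2,0,0.38],[1.7,3.2,0,0.38],[1.7,3.2,0,0.38],[1.7,3.2,0,0.38]]' 0
python3 - <<'E'
from h import *
s=state();M=yaw(s);print(s['position'],np.degrees(np.arctan2(M[1,1],M[0,1])))
m=camera_model('wrist');p,d=camera('wrist');cv2.imwrite('pics/w1.png',p[:,:,::-1]);np.save('pics/w1.npy',d)
W=world('wrist',d,m);hsv=cv2.cvtColor(p,cv2.COLOR_RGB2HSV)
org=cv2.inRange(hsv,(5,150,60),(18,255,255))
k,l,st,c=cv2.connectedComponentsWithStats(org)
for i in range(1,k):
    if st[i,4]<200: continue
    w=W[l==i];w=w[~np.isnan(w[:,2])]
    if not len(w): continue
    t=w[w[:,2]>.029];
    if len(t)<20:t=w
    r=cv2.minAreaRect(t[:,:2].astype(np.float32)*1000);print(st[i],np.percentile(w[:,2],[5,50,95]),r)
pl=((W[...,2]>.0025)&(W[...,2]<.04)&(np.hypot(W[...,0]-.528,W[...,1]+.21)<.12)).astype(np.uint8)
pl=cv2.morphologyEx(pl,cv2.MORPH_OPEN,np.ones((5,5)))
k,l,st,c=cv2.connectedComponentsWithStats(pl);i=1+np.argmax(st[1:,4]);w=W[l==i]
print('plate',st[i],cv2.minAreaRect(w[:,:2].astype(np.float32)*1000))
E
```

```text
time_s: 1.48
position: [0.5002, -0.2225, 0.2308]
eef_rot: [0.389, 0.592, -0.387, 0.59]
ft_force: [0.6, -0.7, 0.1]
gripper_width: 0.0854
[ 0.50017242 -0.22253599  0.23080968] 23.48684752602198
[ 141  107   80   47 1052] [0.00904859 0.02118617 0.02265377] ((369.5716552734375, -212.53128051757812), (78.96928405761719, 8.679981231689453), 49.44425964355469)
[ 308  148   15  116 1581] [0.02983209 0.03102273 0.03225834] ((501.2588195800781, -221.68252563476562), (11.567667007446289, 98.92147064208984), 22.530672073364258)
[503 198  87  25 897] [0.01281793 0.02120664 0.02257483] ((691.7142944335938, -144.666748046875), (71.23052215576172, 8.543625831604004), 13.740057945251465)
plate [ 305  146   20  119 1827] ((503.11566162109375, -226.62301635742188), (17.041561126708984, 109.81556701660156), 23.18217658996582)
```

View pics/w1.png

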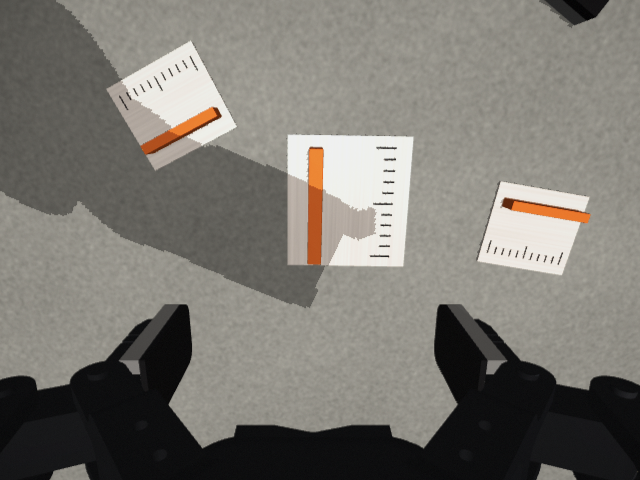

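View: the big plate spans (288,135)–(413,266), with its rib at (315,206), upright in the image, so the jaws are square to it. Rib top z≈0.031–0.032 and centre (0.501,-0.222) agree across three views. Going down.

```bash
python3 -m creep '[[0.1,0.05,-3,0],[0.1,0.05,-6,0],[0.1,0.05,-9,0],[0.1,0.05,-12,0],[0.1,0.05,-15,0],[0.1,0.05,-17.5,0],[0.1,0.05,-19.5,0],[0.1,0.05,-21,0],[0.1,0.05,-21.8,-0.01],[0.1,0.05,-22.1,-0.01]]' 0 && python3 -m creep '[[0,0,0,0],[0,0,0,0],[0,0,0,0],[0,0,0,0],[0,0,0,0],[0,0,0,0],[0,0,0,0],[0,0,0,0],[0,0,0,0],[0,0,0,0]]' 1 60
```

```text
time_s: 2.37
position: [0.5008, -0.2221, 0.009]
eef_rot: [0.392, 0.59, -0.391, 0.588]
ft_force: [-0.1, 0.6, 0.2]
gripper_width: 0.0854
time_s: 3.2
position: [0.501, -0.2222, 0.0095]
eef_rot: [0.392, 0.59, -0.391, 0.588]
ft_force: [-1.2, 0.3, 8.1]
gripper_width: 0.0108
```

```bash
python3 -m creep '[[0,0,1,0],[0,0,3,0],[0,0,6,0],[0,0,9,0],[0,0,10,0],[0,0,10,0]]'
python3 - <<'E'
from h import *
s=state();print(s['gripper_width'],s['ft_force'])
for n in('side','scene','wrist'):
    m=camera_model(n)
    p,d=camera(n);cv2.imwrite(f'pics/{n}2.png',p[:,:,::-1]);np.save(f'pics/{n}2.npy',d)
    if n=='side':cv2.imwrite('pics/c3.png',cv2.resize(p[150:390,220:480,::-1],None,fx=2.5,fy=2.5))
E
```

```text
time_s: 3.7
position: [0.5019, -0.2227, 0.1123]
eef_rot: [0.393, 0.588, -0.39, 0.589]
ft_force: [-0.3, -0.5, -1.1]
gripper_width: 0.0102
0.010180646688875333 [-0.25586151 -0.52950927 -1.13614752]
```

View pics/c3.png

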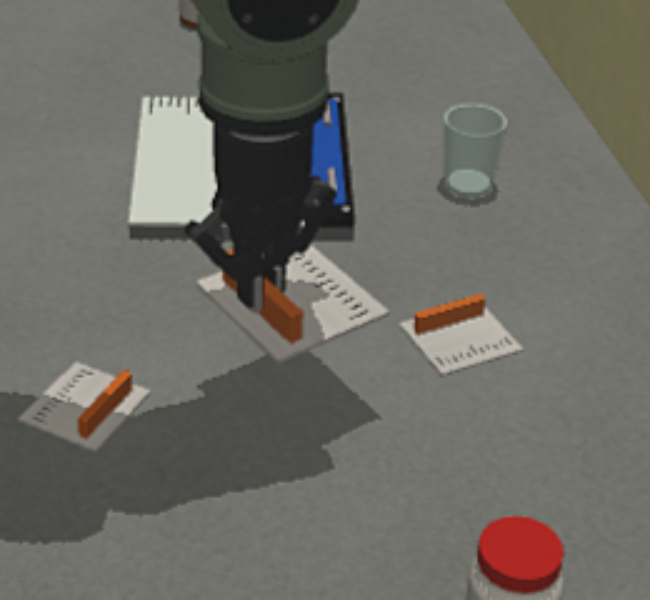

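View pics/wrist2.png

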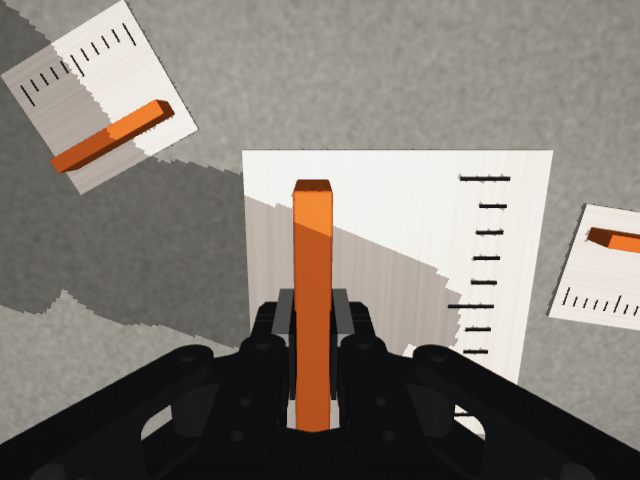

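Held: the rib is between the pads at (312,300), and the plate is clear of the table. Next I measure its level and edge.

```bash
cat > fit.py <<'E'
from h import *
def fit(p,d,m,s):
    W=world('wrist',d,m); M=yaw(s); jy=M[:,1]; th=np.arctan2(jy[1],jy[0])
    hsv=cv2.cvtColor(p,cv2.COLOR_RGB2HSV)
    z0=s['position'][2]
    L=(W-s['position']); X=L[...,0]*np.cos(th)+L[...,1]*np.sin(th);Y=-L[...,0]*np.sin(th)+L[...,1]*np.cos(th);Z=L[...,2]
    mk=(X>.012)&(X<.10)&(abs(Y)<.075)&(abs(Z+.005)<.012)&(hsv[...,1]<60)
    A=np.c_[X[mk],Y[mk],np.ones(mk.sum())];c,_,_,_=np.linalg.lstsq(A,Z[mk],rcond=None)
    r=Z[mk]-A@c;g=abs(r)<.002;c=np.linalg.lstsq(A[g],Z[mk][g],rcond=None)[0]
    print('th',np.degrees(th),'plate slope x,y',c[:2].round(4),'top z rel TCP at X=0',c[2].round(4),'resid',r[g].std().round(4),mk.sum())
    # front edge: max X per Y-bin
    y=Y[mk];x=X[mk];E=[]
    for b in np.arange(-.06,.06,.004):
        q=(y>b)&(y<b+.004)
        if q.sum()>8:E.append((b+.002,np.percentile(x[q],99)))
    E=np.array(E);k=np.polyfit(E[:,0],E[:,1],1);print('edge X(y)=',k.round(4),'y range',y.min().round(4),y.max().round(4));print((E*1000).round(1).tolist())
E
python3 - <<'E'
from fit import *
p=cv2.imread('pics/wrist2.png')[:,:,::-1].copy();d=np.load('pics/wrist2.npy')
fit(p,d,camera_model('wrist'),state())
E
```

```text
th 22.772979767326074 plate slope x,y [-0.0013 -0.0001] top z rel TCP at X=0 -0.0064 resid 0.0006 38226
edge X(y)= [0.0967 0.0812] y range -0.0608 0.0598
[[-58.0, 72.9], [-54.0, 71.1], [-50.0, 67.8], [-46.0, 62.0], [-34.0, 84.4], [-30.0, 84.3], [-26.0, 83.9], [-22.0, 84.0], [-18.0, 83.5], [-14.0, 83.5], [-10.0, 83.6], [-6.0, 83.4], [-2.0, 83.5], [2.0, 83.4], [6.0, 83.5], [10.0, 83.5], [14.0, 83.4], [18.0, 83.5], [22.0, 83.4], [26.0, 83.5], [30.0, 83.5], [34.0, 83.5], [38.0, 83.5], [42.0, 83.5], [46.0, 83.5], [50.0, 83.6], [54.0, 83.4], [58.0, 83.5]]
```

Plate level (slope ≤0.0013), square, front edge 83.5–85 mm ahead of the TCP, underside 10.4 mm below the TCP. Carrying it to a point above the board, short of the lip.

```bash
python3 -m creep '[[-0.1,3,0,-0.06],[-0.2,6.5,0,-0.12],[-0.4,10,0,-0.18],[-0.6,13.5,0,-0.24],[-0.8,17,0,-0.3],[-1,20.5,0,-0.36],[-1.1,24,0,-0.42],[-1.2,27.5,0,-0.48],[-1.3,31,0,-0.53],[-1.3,34,0,-0.585]]' && python3 -m creep '[[0,1.5,0,0],[0,3,0,0],[0,3,0,0],[0,3,0,0],[0,3,0,0]]'
python3 - <<'E'
from fit import *
s=state();m=camera_model('wrist');p,d=camera('wrist');cv2.imwrite('pics/w3.png',p[:,:,::-1]);np.save('pics/w3.npy',d)
print(s['position'],s['ft_force']);fit(p,d,m,s)
W=world('wrist',d,m);hsv=cv2.cvtColor(p,cv2.COLOR_RGB2HSV);bl=cv2.inRange(hsv,(105,150,60),(125,255,255))>0
w=W[bl];w=w[~np.isnan(w[:,2])];r=cv2.minAreaRect(w[:,:2].astype(np.float32)*1000);print('blue',r,np.percentile(w[:,2],[2,50,98]),cv2.boxPoints(r).round(1).tolist())
for n in('side','scene'):
    p,d=camera(n);cv2.imwrite(f'pics/{n}3.png',p[:,:,::-1]);np.save(f'pics/{n}3.npy',d)
E
```

```text
time_s: 4.68
position: [0.4866, 0.1203, 0.1078]
eef_rot: [0.545, 0.452, -0.544, 0.449]
ft_force: [-0.4, 0.0, -1.4]
gripper_width: 0.0108
time_s: 5.1
position: [0.4863, 0.1494, 0.1071]
eef_rot: [0.545, 0.452, -0.545, 0.449]
ft_force: [0.9, -0.4, -1.8]
gripper_width: 0.0107
[0.48633924 0.14938754 0.1071213 ] [ 0.8830635  -0.41838749 -1.78060812]
th -10.834254165327035 plate slope x,y [-0.0036 -0.0019] top z rel TCP at X=0 -0.0064 resid 0.0006 38261
edge X(y)= [0.0971 0.0811] y range -0.0609 0.0594
[[-58.0, 72.5], [-54.0, 71.2], [-50.0, 67.0], [-46.0, 62.3], [-34.0, 84.7], [-30.0, 84.1], [-26.0, 84.0], [-22.0, 83.8], [-18.0, 83.7], [-14.0, 83.5], [-10.0, 83.6], [-6.0, 83.7], [-2.0, 83.7], [2.0, 83.4], [6.0, 83.5], [10.0, 83.5], [14.0, 83.4], [18.0, 83.2], [22.0, 83.5], [26.0, 83.5], [30.0, 83.5], [34.0, 83.4], [38.0, 83.4], [42.0, 83.6], [46.0, 83.5], [50.0, 83.5], [54.0, 83.4], [58.0, 83.3]]
blue ((594.0413208007812, 127.04173278808594), (204.2721405029297, 129.27342224121094), 79.11346435546875) [0.02869121 0.03015772 0.03550932] [[511.29998779296875, 39.0], [638.2000122070312, 14.5], [676.7999877929688, 215.10000610351562], [549.9000244140625, 239.5]]
```

View pics/w3.png

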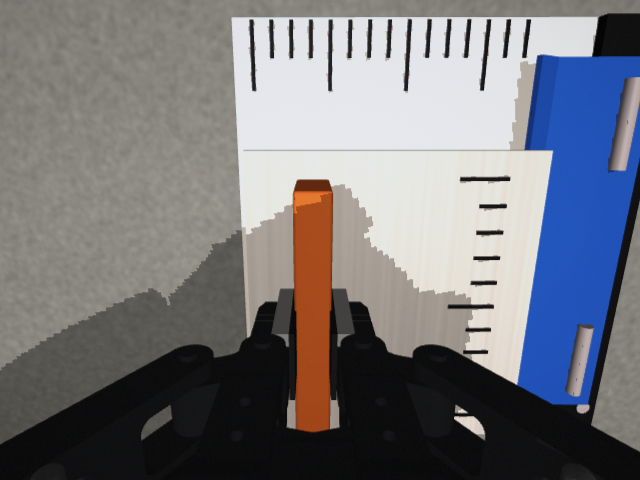

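View pics/scene3.png

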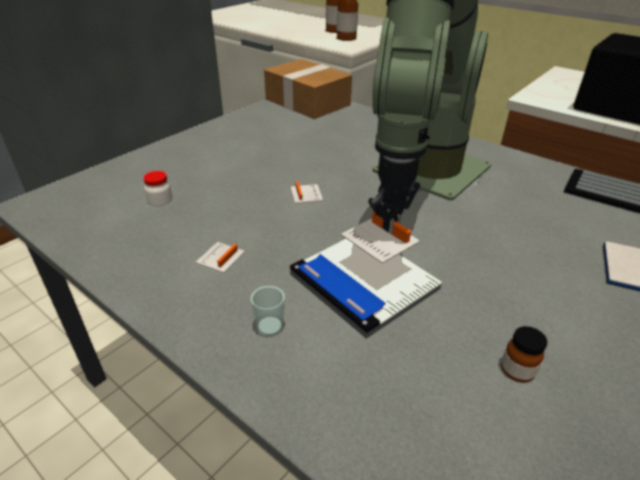

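View: flap lip from (540,57) down, flap ends at rows 55 and 405, plate edge at column ~550→520 overhanging in the picture only (it is higher). I'll refine the board pose from this view.

Run:
```python
from h import *
m=camera_model('wrist');d=np.load('pics/w3.npy');p=cv2.imread('pics/w3.png');W=world('wrist',d,m);hsv=cv2.cvtColor(p,cv2.COLOR_BGR2HSV)
th=np.radians(-10.8);o=np.array([.5525,.137])
bx=(W[...,0]-o[0])*np.cos(th)+(W[...,1]-o[1])*np.sin(th);by=-(W[...,0]-o[0])*np.sin(th)+(W[...,1]-o[1])*np.cos(th);Z=W[...,2]
# rear edge rows 20..145
E=[]
for r in range(20,146,5):
    q=np.where((Z[r]>.016)&(Z[r]<.026)&(hsv[r,:,2]>170))[0]
    if len(q):E.append((by[r,q[0]],bx[r,q[0]]))
E=np.array(E);print('rear edge bx at by',np.polyfit(E[:,0],E[:,1],1),np.median(E[:,1]),E[[0,-1]])
bl=(cv2.inRange(hsv,(105,150,60),(125,255,255))>0)
E=[]
for r in range(62,146,5):
    q=np.where(bl[r])[0]; E.append((by[r,q[0]],bx[r,q[0]],Z[r,q[0]]))
E=np.array(E);print('lip',np.polyfit(E[:,0],E[:,1],1),np.median(E[:,1:],0))
far=[];near=[]
for c in range(560,605,4):
    q=np.where(bl[:,c])[0]; far.append(by[q[0]+1,c]);
for c in range(545,575,4):
    q=np.where(bl[:,c])[0]; near.append(by[q[-1]-1,c]); 
print('flap y ends',np.round(far,4),np.round(near,4))
q=np.where((hsv[20:146,240,2]>0))
top=[]
for c in range(260,580,20):
    g=np.where((Z[:,c]>.016)&(Z[:,c]<.026)&(hsv[:,c,2]>120))[0]; top.append(by[g[0],c])
print('bed top y',np.round(top,4))
# flap level top & slope
k=bl&(Z>.027)&(bx>.06);A=np.c_[by[k],bx[k],np.ones(k.sum())];print('flap top plane',np.linalg.lstsq(A,Z[k],rcond=None)[0])
bd=(Z>.016)&(Z<.026)&(bx<.03)&(by>.07)&(hsv[...,2]>150);print('bed z',np.median(Z[bd]),bd.sum())
```

```text
rear edge bx at by [ 0.00303068 -0.10896767] -0.1086991009005791 [[ 0.11841162 -0.10834682]
 [ 0.05687332 -0.10867391]]
lip [-0.00595915  0.04109148] [0.0406412  0.03479324]
flap y ends [0.0988 0.0989 0.099  0.099  0.0989 0.0991 0.0989 0.0989 0.0988 0.0993
 0.0995 0.0994] [-0.0959 -0.0977 -0.0998 -0.0997 -0.0992 -0.0988 -0.0992 -0.1   ]
bed top y [0.1199 0.1201 0.1201 0.1199 0.1199 0.1196 0.1196 0.1197 0.1196 0.1198
 0.1195 0.1199 0.1197 0.1194 0.1198 0.1195]
flap top plane [ 0.00029151 -0.00083703  0.0306835 ]
bed z 0.019571881271936924 24710
```

Board: origin ≈ (0.5534, 0.1368), yaw −10.8°, bed z ≈ 0.0196–0.020. The plate edge is now at board x≈16 mm, y≈0, so it is clear of the lip. Lowering.

```bash
python3 -m creep '[[0,0,-2,0],[0,0,-4,0],[0,0,-5.5,0],[0,0,-6.5,0],[0,0,-7.1,0],[0,0,-7.4,0],[0,0,-7.5,0],[0,0,-7.5,0],[0,0,-7.5,0]]'
python3 - <<'E'
from fit import *
s=state();m=camera_model('wrist');p,d=camera('wrist');cv2.imwrite('pics/w4.png',p[:,:,::-1]);np.save('pics/w4.npy',d)
fit(p,d,m,s)
p,d=camera('side');cv2.imwrite('pics/c4.png',cv2.resize(p[150:290,230:450,::-1],None,fx=3.5,fy=3.5))
E
```

```text
time_s: 6.0
position: [0.4869, 0.1494, 0.0331]
eef_rot: [0.546, 0.451, -0.545, 0.449]
ft_force: [0.1, -0.2, -1.1]
gripper_width: 0.0107
th -10.878253668802754 plate slope x,y [-0.0714 -0.055 ] top z rel TCP at X=0 -0.0031 resid 0.0011 56016
edge X(y)= [0.1237 0.0964] y range -0.0707 0.0748
[[-58.0, 72.9], [-54.0, 70.7], [-50.0, 67.6], [-46.0, 100.0], [-42.0, 100.0], [-38.0, 99.9], [-34.0, 99.8], [-30.0, 99.8], [-26.0, 99.6], [-22.0, 99.5], [-18.0, 99.3], [-14.0, 99.2], [-10.0, 99.3], [-6.0, 99.0], [-2.0, 98.9], [2.0, 99.1], [6.0, 99.0], [10.0, 99.0], [14.0, 98.9], [18.0, 99.0], [22.0, 99.1], [26.0, 99.0], [30.0, 98.9], [34.0, 99.3], [38.0, 99.1], [42.0, 99.2], [46.0, 99.3], [50.0, 99.1], [54.0, 99.0], [58.0, 99.1]]
```

View pics/w4.png

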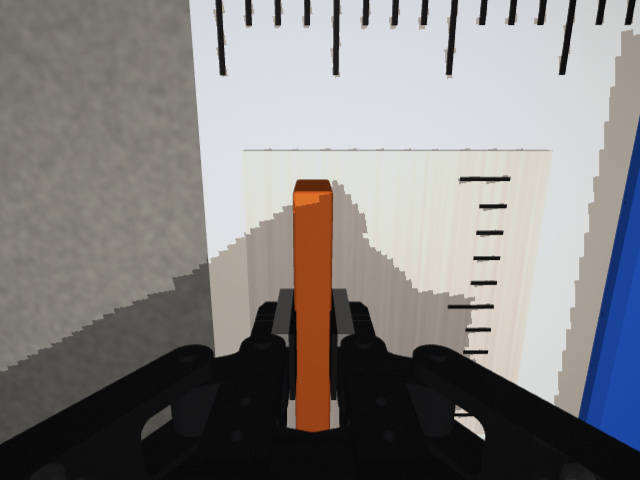

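View pics/c4.png

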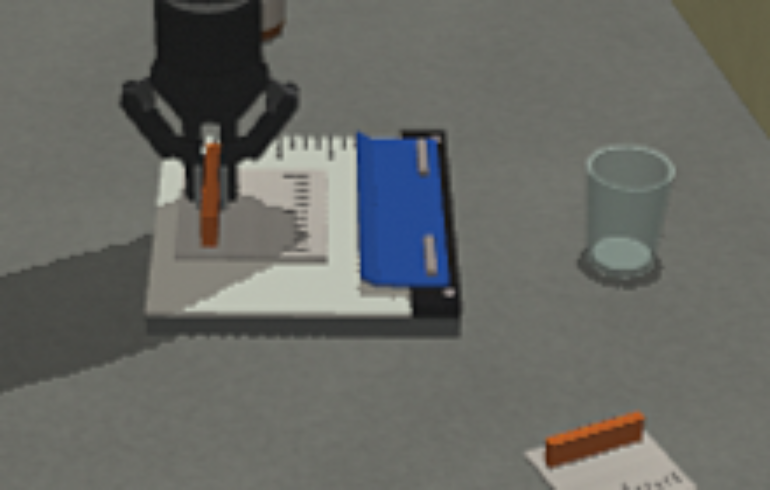

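Plate hovers ~2.5 mm over the bed, front edge (550,150) clear of the lip shadow (this plane fit is spoilt by bed pixels). Slide in slowly, about 1 mm above the bed.

```bash
python3 -m creep '[[0,0,-0.08,0],[0,0,-0.16,0],[0.5,-0.1,-0.16,0],[1,-0.19,-0.16,0],[1.5,-0.29,-0.16,0],[2,-0.38,-0.16,0],[2.5,-0.48,-0.16,0],[3,-0.57,-0.16,0],[3,-0.57,-0.16,0],[3,-0.57,-0.16,0]]'
python3 - <<'E'
from fit import *
p,d=camera('wrist');cv2.imwrite('pics/w5.png',p[:,:,::-1])
p,d=camera('side');cv2.imwrite('pics/c5.png',cv2.resize(p[150:290,230:450,::-1],None,fx=3.5,fy=3.5))
E
```

```text
time_s: 6.93
position: [0.5169, 0.1436, 0.0314]
eef_rot: [0.546, 0.451, -0.545, 0.449]
ft_force: [0.2, -0.2, -1.4]
gripper_width: 0.011
```

View pics/w5.png

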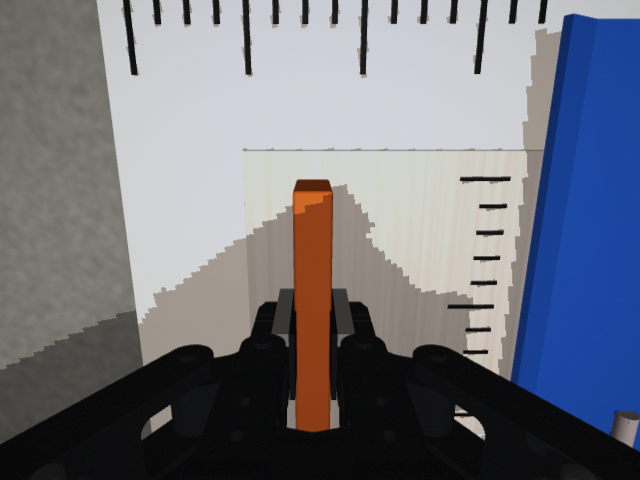

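View pics/c5.png

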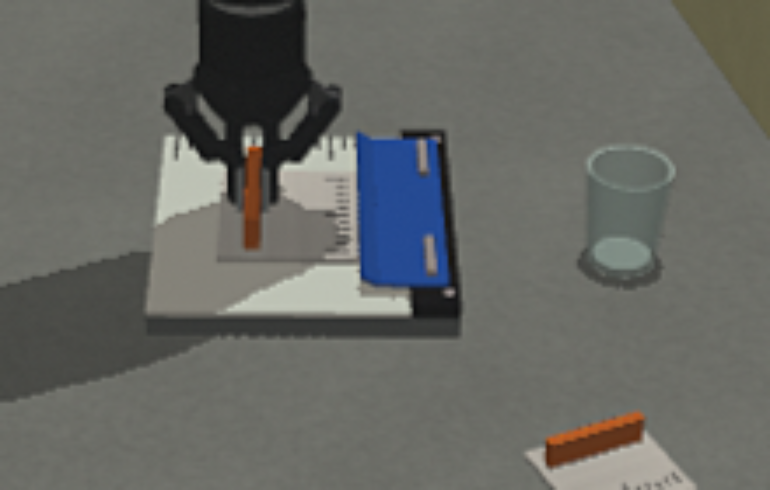

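The plate's front is under the lip (lip line (565,20)→(515,380) covers the edge), no force. Continue to ~4 mm short of the stop.

```bash
python3 -m creep '[[0.4,-0.08,0,0],[0.8,-0.15,0,0],[1.2,-0.23,0,0],[1.6,-0.31,0,0],[2,-0.38,-0.03,0],[2.3,-0.44,-0.05,0],[2.3,-0.44,-0.05,0],[2.3,-0.44,-0.05,0]]' && python3 -m creep '[[0.1,-0.02,0,0],[0.2,-0.04,0,0],[0.3,-0.06,0,0],[0.4,-0.08,0,0],[0.4,-0.08,0,0],[0.4,-0.08,0,0]]'
```

```text
time_s: 7.7
position: [0.5396, 0.1393, 0.0308]
eef_rot: [0.546, 0.452, -0.545, 0.449]
ft_force: [-0.5, -0.3, -0.9]
gripper_width: 0.0109
time_s: 8.2
position: [0.5436, 0.1385, 0.0308]
eef_rot: [0.546, 0.452, -0.545, 0.449]
ft_force: [-0.7, 1.1, -1.2]
gripper_width: 0.0106
```

```bash
python3 -m creep '[[0.05,-0.01,0,0],[0.1,-0.02,0,0],[0.15,-0.03,0,0],[0.2,-0.04,0,0],[0.2,-0.04,0,0]]'
```

```text
time_s: 8.62
position: [0.544, 0.1384, 0.0307]
eef_rot: [-0.544, -0.452, 0.546, -0.449]
ft_force: [-10.9, 1.2, 3.6]
gripper_width: 0.0107
```

Stop contact at −10.9 N along the slide. Now press down, keeping a light forward push.

```bash
python3 -m creep '[[0.1,-0.02,-0.05,0],[0.1,-0.02,-0.1,0],[0.1,-0.02,-0.15,0],[0.1,-0.02,-0.2,0],[0.1,-0.02,-0.2,0],[0.1,-0.02,-0.2,0]]'
```

```text
time_s: 9.12
position: [0.544, 0.1383, 0.0295]
eef_rot: [-0.544, -0.453, 0.546, -0.448]
ft_force: [-14.2, -0.4, 24.8]
gripper_width: 0.0108
```

Too hard; ease off to about 10–12 N.

```bash
python3 -m creep '[[0.07,-0.01,-0.01,0],[0.07,-0.01,0.01,0],[0.07,-0.01,0.02,0],[0.07,-0.01,0.02,0],[0.07,-0.01,0.02,0]]'
python3 - <<'E'
from fit import *
s=state();m=camera_model('wrist');p,d=camera('wrist');cv2.imwrite('pics/w6.png',p[:,:,::-1]);np.save('pics/w6.npy',d)
print(s['ft_force'],s['position'],state()['ft_force'])
W=world('wrist',d,m);M=yaw(s);print(M.round(3).tolist());th=np.radians(-10.8)
print('tool yaw',np.degrees(np.arctan2(M[1,1],M[0,1])))
L=W-s['position'];X=L[...,0]*np.cos(th)+L[...,1]*np.sin(th);Y=-L[...,0]*np.sin(th)+L[...,1]*np.cos(th)
hsv=cv2.cvtColor(p,cv2.COLOR_RGB2HSV)
for nm,mk in(('plate',(X>.012)&(X<.045)&(abs(Y)<.055)&(hsv[...,1]<60)&(abs(W[...,2]-.024)<.006)),('flap',(cv2.inRange(hsv,(105,150,60),(125,255,255))>0)&(X>.068)),('bed',(Y>.068)&(Y<.1)&(X>-.08)&(X<.04)&(abs(W[...,2]-.02)<.006))):
    A=np.c_[X[mk],Y[mk],np.ones(mk.sum())];print(nm,mk.sum(),np.linalg.lstsq(A,W[...,2][mk],rcond=None)[0].round(4),np.median(W[...,2][mk]).round(4))
# rear edge of plate / bed rear edge / rib orientation
org=cv2.inRange(hsv,(5,150,60),(18,255,255))>0;k=org&(W[...,2]>.045);r=cv2.minAreaRect(W[k][:,:2].astype(np.float32)*1000);print('rib top',r)
p,d=camera('side');cv2.imwrite('pics/c6.png',cv2.resize(p[150:290,230:450,::-1],None,fx=3.5,fy=3.5))
p,d=camera('scene');cv2.imwrite('pics/s6.png',p[:,:,::-1])
E
```

```text
time_s: 9.53
position: [0.544, 0.1383, 0.0298]
eef_rot: [-0.543, -0.453, 0.546, -0.448]
ft_force: [-7.7, -0.2, 5.0]
gripper_width: 0.0109
[-7.67509277 -0.15858461  5.0151243 ] [0.54398801 0.1383363  0.02977023] [-6.54086811 -0.19274893  4.24116336]
[[-0.008, 0.982, -0.188], [0.003, -0.188, -0.982], [-1.0, -0.008, -0.002]]
tool yaw -10.808874825275119
plate 14886 [-0.0017 -0.0001  0.0233] 0.0233
flap 40306 [-0.0034 -0.0004  0.0304] 0.0301
bed 33960 [0.0002 0.0008 0.019 ] 0.0191
rib top ((544.6470947265625, 145.0946807861328), (85.68785858154297, 11.843099594116211), 79.1610336303711)
```

View pics/w6.png

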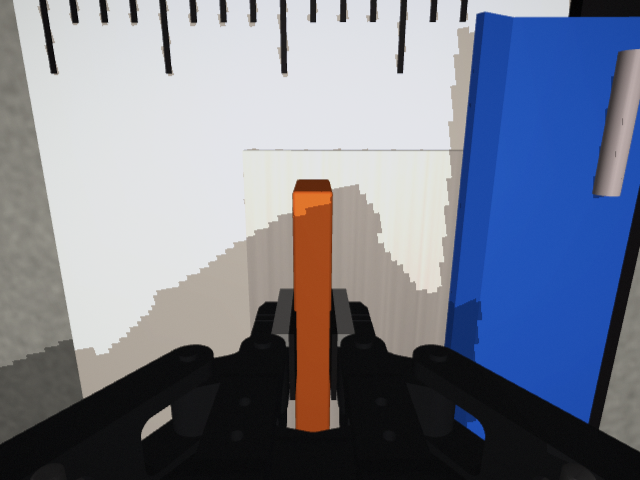

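View pics/c6.png

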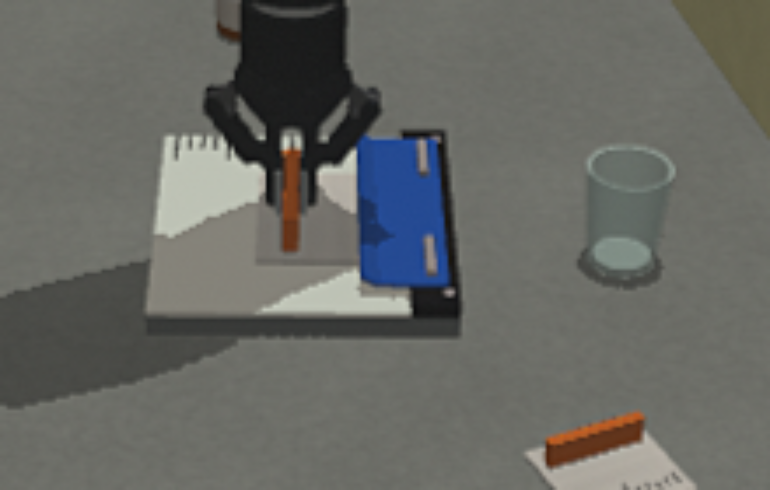

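Plate level (slope 0.0017), its top 4.2 mm above the bed, flap still down, tool yaw −10.8° matching the board. The downward force is now a bit low (~5 N), so I trim it to about 11 N.

```bash
python3 -m creep '[[0.07,-0.01,-0.04,0],[0.07,-0.01,-0.04,0],[0.07,-0.01,-0.04,0],[0.07,-0.01,-0.04,0],[0.07,-0.01,-0.04,0],[0.07,-0.01,-0.04,0],[0.07,-0.01,-0.04,0],[0.07,-0.01,-0.04,0]]'; python3 -c "
from station import *
for i in range(4):
    camera('side');s=state();print(s['ft_force'].round(1),s['position'].round(4))"
```

```text
time_s: 10.35
position: [0.5439, 0.1383, 0.0295]
eef_rot: [-0.543, -0.454, 0.547, -0.448]
ft_force: [-8.0, -0.1, 7.9]
gripper_width: 0.0109
[-7.5  0.7  7.6] [0.5439 0.1384 0.0295]
[-8.1 -0.   7.5] [0.5439 0.1383 0.0295]
[-7.4  0.1  7.9] [0.5439 0.1384 0.0296]
[-8.9  0.2  7.9] [0.5439 0.1384 0.0296]
```

```bash
python3 -m creep '[[0.07,-0.01,-0.06,0],[0.07,-0.01,-0.06,0],[0.07,-0.01,-0.06,0],[0.07,-0.01,-0.06,0],[0.07,-0.01,-0.06,0],[0.07,-0.01,-0.06,0],[0.07,-0.01,-0.06,0],[0.07,-0.01,-0.06,0]]'
python3 - <<'E'
from fit import *
for i in range(4):
    camera('side');s=state();print(s['ft_force'].round(1),s['position'].round(4))
s=state();m=camera_model('wrist');p,d=camera('wrist');W=world('wrist',d,m);th=np.radians(-10.8)
L=W-s['position'];X=L[...,0]*np.cos(th)+L[...,1]*np.sin(th);Y=-L[...,0]*np.sin(th)+L[...,1]*np.cos(th)
hsv=cv2.cvtColor(p,cv2.COLOR_RGB2HSV)
for nm,mk in(('plate',(X>.012)&(X<.045)&(abs(Y)<.055)&(hsv[...,1]<60)&(abs(W[...,2]-.024)<.006)),('flap',(cv2.inRange(hsv,(105,150,60),(125,255,255))>0)&(X>.068))):
    A=np.c_[X[mk],Y[mk],np.ones(mk.sum())];print(nm,np.linalg.lstsq(A,W[...,2][mk],rcond=None)[0].round(4))
E
```

```text
time_s: 11.22
position: [0.5439, 0.1383, 0.0295]
eef_rot: [-0.542, -0.454, 0.547, -0.448]
ft_force: [-10.3, -0.0, 15.9]
gripper_width: 0.0107
[-10.2  -0.6  15.3] [0.5439 0.1383 0.0295]
[-10.7  -1.1  16.1] [0.5439 0.1383 0.0295]
[-9.6 -0.1 16. ] [0.5439 0.1383 0.0295]
[-10.1  -0.2  15.6] [0.5439 0.1383 0.0295]
plate [ 0.0001 -0.0003  0.0231]
flap [-0.0033 -0.0005  0.0304]
```

```bash
python3 -m creep '[[0.07,-0.01,-0.045,0],[0.07,-0.01,-0.045,0],[0.07,-0.01,-0.045,0],[0.07,-0.01,-0.045,0],[0.07,-0.01,-0.045,0],[0.07,-0.01,-0.045,0],[0.07,-0.01,-0.045,0],[0.07,-0.01,-0.045,0]]'
python3 - <<'E'
from fit import *
for i in range(4):
    camera('side');s=state();print(s['ft_force'].round(1),s['position'].round(4))
print(s['time_s'])
E
```

```text
time_s: 12.13
position: [0.5439, 0.1383, 0.0296]
eef_rot: [-0.542, -0.454, 0.547, -0.447]
ft_force: [-10.6, 0.2, 13.2]
gripper_width: 0.0109
[-10.3  -0.   13. ] [0.5439 0.1383 0.0295]
[-9.6  0.6 13.4] [0.5439 0.1383 0.0295]
[-9.1 -0.  12.8] [0.5439 0.1383 0.0295]
[-9.7 -0.6 12.1] [0.5439 0.1383 0.0295]
12.3333
```

Steady: about 12–13 N down and 10 N forward. Handing in.

```bash
python3 -c "
from station import *
hand_in();s=state();print(s['time_s'],s['ft_force'].round(1),s['position'].round(4),s['gripper_width'])"
```

```text
the job is handed in; nothing more can be done
the job is handed in; nothing more can be done
```

I gripped the large plate by its orange rib and laid it on the bed. I slid it under the flap to the stop and handed in while still holding it, at about 12.3 s. The interface reports no verdict, so the figures below are my own last checks.

- **At the stop:** contact showed as about 10 N back along the slide. My pose estimate puts the front edge at board x ≈ 75 mm (±1–2 mm), y ≈ 0. I could not see the edge itself, because it is under the flap.
- **Square and level:** the tool angle is −10.8°, the same as the board's. The plate's slope is at most 0.002.
- **Flap:** it stayed down, with a slope of about 0.003 and its top still at 0.030 m. I did not touch the jar, tub or beaker.
- **Push on the bed:** the wrist reads a steady 12–13 N down. That is slightly above one kilogram's push (about 10 N).

**Checks that disagreed or went over:**
- **Hover fit:** one plate-plane fit, taken while hovering over the bed, was spoiled by bed pixels, so I ignored it.
- **Press height:** the TCP sat about 0.9 mm lower when pressed than the hanging measurement predicted. That may be a slight slip of the rib in the pads, or calibration error.
- **Press force:** it briefly reached 25 N before I trimmed it.

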